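Hold an off-balance support bar level above its cradle

TASK

Pick up the blue aluminium support bar from the bench by its balance point, which the heavy brass boss puts well off the middle, gripping gently (less than 20 N; the bar is soft) and never letting it tip. Carry it over the grey cradle and finish while holding it there, still and level, about three centimetres above the two Y forks, centred and lined up with them (either way round) without touching the cradle, ready to be lowered. Leave the beaker, the jar and the conical flask alone.

Things in the scene. Friction and masses are not known exactly. Their poses are not given: they have to be found in the camera images.
- beam: The support bar, 0.55 kg in all: a blue aluminium flat 330 mm long, 14 wide, 18 high, lying level on a black plastic foot (22 mm long, 40 wide, 122 mm from the middle on the light side, -x) and on the heavy brass boss (+x side). Origin: under the bar's middle, at bench height while it lies there, 17 mm below the bar's underside; x runs along the bar towards the boss, z up.
- bar_mid (a point): Middle of the bar (half its length, on its centre line), 26 mm above the support bar's origin. The balance point lies from here towards the boss, at 0.6 times the boss's distance less 4 mm (true within 4 mm; 47 to 71 mm from here). Held with less than 20 N well away from it, it may tip in the fingers.
- boss_mid (a point): Centre of the brass boss (36 mm long along the bar, 45 mm wide, 52 mm high, red thumb knob reaching out to 37 mm from the bar's centre line on one side), on the bar's centre line. It is clamped on the bar somewhere between 85 and 125 mm from the bar's middle, differently in each start, and stays there.
- cradle: The cradle, fixed to the bench: a grey base plate 346 x 70 x 10 mm with two steel Y forks, 150 mm either side of its middle, whose tips are 81 mm above the bench, 60 mm across their outsides. Origin: middle of the base plate, at bench height; x runs along the plate through both forks, z up.
- beaker: Small glass beaker, 51 mm across, 60 mm high; a bystander. Origin at the middle of its underside.
- jar: Small white jar with an orange band, 45 mm across, 72 mm high; a bystander. Origin at the middle of its underside.
- conical_flask_2: Conical glass flask, 82 mm across, 130 mm high; a bystander. Origin at the middle of its underside.

How it is judged:
By the outcome, as a careful person would: the job done as asked, in the order asked, and still so for the second after the job is handed in, while the arm keeps its last pose, push and grip.
It also fails if it takes over 40 s, if anything falls off the work surface, if the arm or the gripper's body presses on something with over 40 N, if the wrist force passes 120 N, or if a joint passes its speed limit or range.

ROBOT

A 7-joint arm with a two-finger parallel gripper is mounted at the origin on a cart in front of the work surface, level with it; the furniture and walls round the work are solid. World frame = base frame: x ahead of the robot, y to its left, z up, the work surface at z = 0. Lengths are in m, angles in rad, forces in N, time in s.
With the tool pointing down it reaches from about 0.4 to 0.875 m from the base axis. Payload 6.5 kg.
Tool frame: the origin (TCP) lies midway between the tips of the shut fingers; the grasp point (between the pads) lies 19 mm behind it; z points along the fingers, y is the direction in which the jaws open and shut (so a half turn about z gives the same grasp; the last joint's range is limited). The gripper opens to 88 mm and grips with 3 to 60 N. Pads are 18 mm wide; open, the fingers measure 123 mm over their backs; the gripper's body (75 mm by 187 mm) begins 45 mm behind the grasp point.
Start: joints at [-1.237, 0.536, -0.004, 1.538, 0.003, 1.067, -0.071], TCP at [0.253, 0.599, 0.239] pointing down, gripper open.
Joint ranges: [-2.7, 2.7], [-0.37, 2.16], [-1.27, 1.26], [0.24, 2.4], [-1.31, 4.45], [0.19, 1.91], [-2.76, 2.76]. Speed limits (rad/s): [2.39, 2.39, 3.14, 3.14, 3.14, 3.14, 3.14].

INTERFACE

Orientations are given as a rotation vector (axis times angle).
In Python, from plant import robot gives the robot as it stands.
- The arm moves only by the tool jog_arm, never from a script. Its arguments are lists of equal length, an entry for each row: "slide": the shift along the tool's x, y, z each as a share of 20 cm, from -1 to 1, a list of three; "spin": the turn about the tool's z as a share of 120 degrees, from -1 to 1; "hand": the finger opening in mm, from 0 to 88.1. In form: {"slide": [[tx, ty, tz], ...], "spin": [spin, ...], "hand": [hand, ...]}. A call has 1 to 20 rows; each row is the pose to reach, as a shift and turn from the pose commanded when the call began, along the tool's axes at that moment; what a row does not reach only later rows make up. A row lasts 1/8 s, in which the tool goes at most 62.5 mm and 10.7 degrees, less where a joint would pass 70% of its speed; a pose out of reach is approached as far as the arm can. A call with a number of a shift or a turn outside -1 to 1 is refused whole. A call with a gripper value outside its range is refused whole. The fingers move at their own pace and stop on an object; "force" is the grip in N (left out, the last holds). Time passes only in rows, so rows that repeat a pose let the fingers close. It gives the time, the measured TCP pose, the force and the opening at its end, in the units of the state.
- robot.read_state(): the state, without advancing time (a new reading comes with each control period).
- robot.capture(name): name is "side" or "top" or "wrist"; returns a dict with "image" (480x640x3 uint8, red, green, blue), "fx", "fy", "cx", "cy" (pixels), "k1" (the pictures are not rectified: a ray, as slopes to the right and down, at radius r is drawn at 1 + k1 r^2 times it, then the intrinsics apply), "R" (3x3) and "t" (3): a world point X has camera coordinates R X + t. Camera axes: x right, y down, z forward; pixel columns grow to the right and rows downward; lengths in m; the calibration is good to about 2 mm. A picture is of the moment at which its call begins. There is no depth.
- robot.sign_off(): hands the job in, once; it reports no verdict.
The state is a dict: "t": time; "joint_positions": joint angles; "qvel": joint speeds; "joint_efforts": joint torques, N m; "ee_pos": TCP position; "ee_rot": TCP orientation; "ft_force": force on the tool from outside, world axes, zero at the start; "wrist_torque": the same for the moment, N m; "grip_width": finger opening in m.
Only numpy, scipy, OpenCV 4.12 (cv2) and the standard library are available. Lean on these libraries where they do the work, as an engineer would, in place of code of your own. Each camera call takes 0.05 s, during which the arm holds its last target. There are 200 camera calls.

## Working session

There is one attempt and no reset: what is moved stays moved. The work goes in short steps, Python scripts to look and compute and a tool call to move; the robot and the scene stay as the last step left them, time stands still between calls to the robot, and variables do not carry over. Pictures are saved under pics/ and viewed, about 8 in all and at most 12, crops included, and the job is handed in when it is done.

Besides the shell and the picture viewer there is one more tool, called after "Call:" in YAML: its name, and indented under it one key for each argument. jog_arm: Moves the arm, as the interface text tells. Its arguments: {"type":"object","properties":{"slide":{"type":"array","items":{"type":"array","items":{"type":"number"}}},"spin":{"type":"array","items":{"type":"number"}},"hand":{"type":"array","items":{"type":"number"}},"force":{"type":"number"}},"required":["slide","spin","hand"]}

```bash
mkdir -p pics; cat > h.py <<'E'
import numpy as np, cv2
from plant import robot
from scipy.spatial.transform import Rotation as Ro
def cap(n,f=None):
    c=robot.capture(n)
    if f: cv2.imwrite('pics/'+f,cv2.cvtColor(np.asarray(c['image']),cv2.COLOR_RGB2BGR))
    return c
def ray(c,u,v):
    k=np.array([[c['fx'],0,c['cx']],[0,c['fy'],c['cy']],[0,0,1.]])
    p=cv2.undistortPoints(np.array([[[u,v]]],float),k,np.array([c['k1'],0,0,0,0.]))[0,0]
    R=np.array(c['R']);t=np.array(c['t'])
    # k1 applies to undistorted radius, same as OpenCV model
    return -R.T@t, R.T@np.array([p[0],p[1],1])
def onz(c,u,v,z):
    o,d=ray(c,u,v); return o+d*(z-o[2])/d[2]
def tri(c1,p1,c2,p2):
    o1,d1=ray(c1,*p1);o2,d2=ray(c2,*p2)
    s=np.linalg.lstsq(np.stack([d1,-d2],1),o2-o1,rcond=None)[0]
    a,b=o1+d1*s[0],o2+d2*s[1]; return (a+b)/2,np.linalg.norm(a-b)
E
python3 - <<'E'
from h import *
for n in ['top','side','wrist']:
    c=cap(n,n+'0.png'); print(n,c['fx'],c['k1'],(-np.array(c['R']).T@c['t']).round(3))
s=robot.read_state(); print({k:np.round(v,3) for k,v in s.items()})
print(Ro.from_rotvec(s['ee_rot']).as_matrix().round(3))
E
```

```text
top 603.07061193787 -0.14477560838844775 [0.383 0.058 1.535]
side 490.5269687532695 -0.015504012289105546 [ 0.477 -0.831  0.688]
wrist 376.1879513846266 0.0039044536279260926 [0.178 0.631 0.383]
{'t': np.float64(0.15), 'joint_positions': array([-1.237,  0.537, -0.004,  1.539,  0.003,  1.067, -0.071]), 'qvel': array([ 0.001, -0.002,  0.   , -0.003,  0.002,  0.001, -0.001]), 'joint_efforts': array([ 2.0000e-03, -5.7133e+01,  9.9200e-01, -2.5183e+01, -5.6000e-02,
        1.5000e-02,  0.0000e+00]), 'ee_pos': array([0.253, 0.598, 0.238]), 'ee_rot': array([-6.240e-01, -3.079e+00,  2.000e-03]), 'ft_force': array([-0.382,  0.583,  0.106]), 'wrist_torque': array([ 0.003, -0.022, -0.041]), 'grip_width': np.float64(0.088)}
[[-0.921  0.389 -0.   ]
 [ 0.389  0.921 -0.001]
 [-0.    -0.001 -1.   ]]
```

View pics/top0.png

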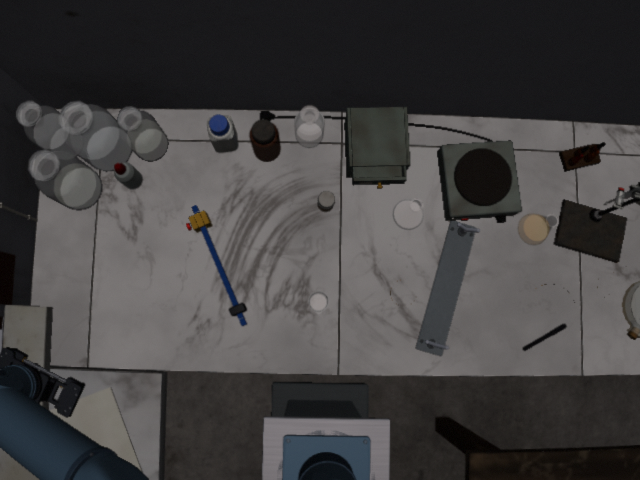

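View pics/side0.png

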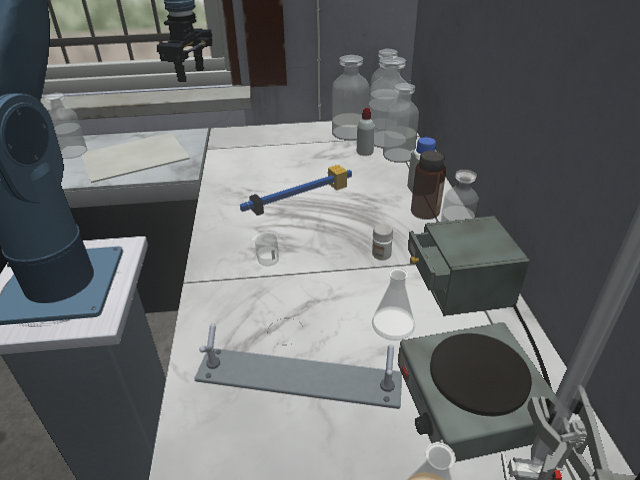

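The top view shows the bar from (195,207) to (243,324), with the boss at (200,221) and the foot at (237,310). The cradle runs from (462,228) to (430,350), with the flask at (408,214) and the hotplate beyond its far end. The side view shows the same layout, with the forks at (211,345) and (389,370).

```bash
cat >> h.py <<'E'
def hsv(c): return cv2.cvtColor(np.asarray(c['image']),cv2.COLOR_RGB2HSV)
def blob(m,box=None):
    m=m.astype(np.uint8)
    if box: z=np.zeros_like(m); x0,y0,x1,y1=box; z[y0:y1,x0:x1]=m[y0:y1,x0:x1]; m=z
    return m
def ends(m):
    ys,xs=np.nonzero(m); p=np.stack([xs,ys],1).astype(float); mu=p.mean(0)
    d=np.linalg.svd(p-mu,full_matrices=False)[2][0]; s=(p-mu)@d
    # centre line through mean, extreme extents
    return mu+d*(s.min()-.3),mu+d*(s.max()+.3)
E
python3 - <<'E'
from h import *
T=cap('top');S=cap('side')
for c,box in((T,(150,180,280,350)),(S,(220,150,370,230))):
    h=hsv(c)
    bl=blob((abs(h[...,0].astype(int)-110)<14)&(h[...,1]>120)&(h[...,2]>50),box)
    br=blob((abs(h[...,0].astype(int)-21)<7)&(h[...,1]>110)&(h[...,2]>60),box)
    bk=blob((h[...,2]<55)&(h[...,1]<110),box)
    for n,m in(('blue',bl),('brass',br),('black',bk)):
        ys,xs=np.nonzero(m); print(n,len(xs),xs.min(),xs.max(),ys.min(),ys.max(),xs.mean().round(1),ys.mean().round(1),np.round(ends(m),1).tolist())
    c['e']=ends(bl)
eT=sorted(map(tuple,T['e']),key=lambda p:-p[1]); eS=sorted(map(tuple,S['e']),key=lambda p:p[0])
P=[onz(T,*p,.035) for p in eT]; print('light,boss ends top@.035',np.round(P,4).tolist(),np.linalg.norm(P[1]-P[0]))
for a,b in zip(eT,eS): print('tri',tri(T,a,S,b))
for p in [(462,230),(432,343)]: print('cr', onz(T,*p,.01).round(3))
I=np.hstack([cv2.resize(T['image'][205:365,405:485],None,fx=4,fy=4,interpolation=cv2.INTER_CUBIC)[:600], cv2.resize(S['image'][315:415,185:415],None,fx=2,fy=2)[:200].repeat(1,0) if 0 else np.zeros((600,1,3),np.uint8)])
J=cv2.resize(S['image'][315:415,185:415],None,fx=2,fy=2)
K=np.zeros((600,320+460,3),np.uint8);K[:,:320]=I[:,:320];K[:200,320:]=J
K[220:540,320:760]=cv2.resize(T['image'][200:330,180:260],None,fx=5.5,fy=5.5)[:320,:440] if 0 else 0
K[210:594,320:640]=cv2.resize(T['image'][200:328,180:286],(320,384))
cv2.imwrite('pics/z1.png',K[...,::-1])
E
```

```text
blue 490 192 245 206 324 219.8 268.1 [[193.3, 205.6], [243.8, 324.4]]
brass 237 189 209 211 229 198.7 219.6 [[207.1, 215.5], [190.5, 223.6]]
black 158 195 246 212 315 233.3 299.1 [[196.7, 212.2], [239.5, 313.8]]
blue 247 241 350 170 206 292.1 189.1 [[350.2, 170.7], [240.5, 205.4]]
brass 137 328 346 165 188 338.7 172.2 [[332.7, 164.1], [347.8, 184.3]]
black 95 250 262 195 214 257.3 206.6 [[253.3, 194.9], [259.7, 213.8]]
light,boss ends top@.035 [[0.3827, 0.211, 0.035], [0.6789, 0.35, 0.035]] 0.3272428191244147
tri (array([0.38123945, 0.21107981, 0.03291601]), np.float64(0.002909041784078219))
tri (array([0.67815804, 0.35050631, 0.03280057]), np.float64(0.00236811269600698))
cr [ 0.636 -0.342  0.01 ]
cr [ 0.345 -0.262  0.01 ]
```

View pics/z1.png

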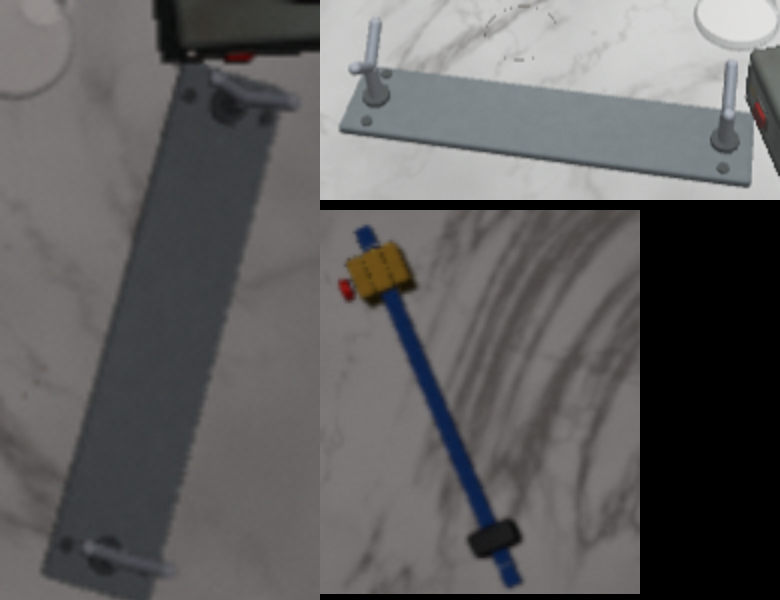

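The fork tips and plate corners are visible, and the bar estimate is good enough to move. I'll hover over the estimated balance point.

Call:
jog_arm:
  slide:
    - [-0.2,-0.07,0]
    - [-0.4,-0.14,0]
    - [-0.6,-0.2,0]
    - [-0.8,-0.27,0]
    - [-1,-0.34,0]
    - [-1,-0.34,0]
  spin: [-0.08,-0.16,-0.24,-0.32,-0.4,-0.4]
  hand: [88,88,88,88,88,88]

```text
t: 1.0
ee_pos: [0.4146, 0.4546, 0.2386]
ee_rot: [-0.673, 3.067, -0.003]
ft_force: [-0.7, 0.4, 0.3]
grip_width: 0.0878
```

```bash
python3 - <<'E'
from h import *
s=robot.read_state();R=Ro.from_rotvec(s['ee_rot']).as_matrix()
print(s['ee_pos'],R.round(3),s['joint_positions'].round(2) if hasattr(s['joint_positions'],'round') else s['joint_positions'])
print((R.T@(np.array([.582,.305,.238])-s['ee_pos'])/.2).round(3))
E
```

```text
[0.41464231 0.45458179 0.23857416] [[-0.908 -0.419  0.002]
 [-0.419  0.908 -0.002]
 [-0.001 -0.002 -1.   ]] [-0.8   0.48 -0.15  1.63  0.08  1.04  1.03]
[-0.446 -1.03   0.006]
```

Call:
jog_arm:
  slide:
    - [-0.1,-0.25,0]
    - [-0.2,-0.5,0]
    - [-0.33,-0.75,0]
    - [-0.45,-1,0]
    - [-0.45,-1,0]
    - [-0.45,-1,0]
  spin: [0,0,0,0,0,0]
  hand: [88,88,88,88,88,88]

```text
t: 1.75
ee_pos: [0.576, 0.3167, 0.2385]
ee_rot: [0.683, -3.066, -0.002]
ft_force: [-0.2, 0.7, 0.9]
grip_width: 0.0878
```

```bash
python3 - <<'E'
from h import *
c=cap('wrist','w1.png')
E
```

```text
(no output)
```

View pics/w1.png

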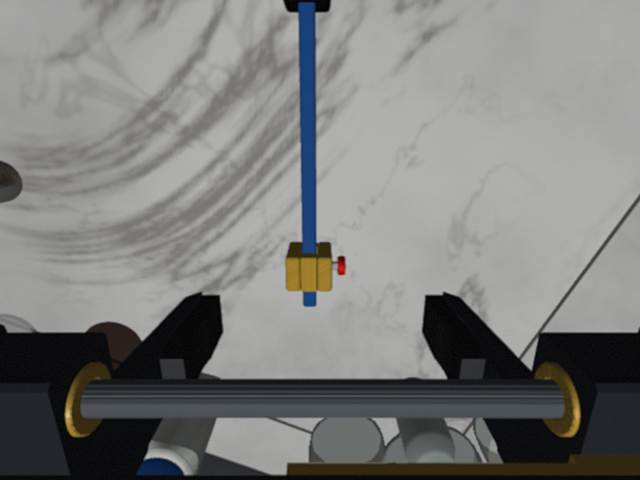

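The wrist view shows the boss top face at rows 257–291, columns 287–332. The bar enters the boss at about row 251, and the boss end of the bar is at (310,305). The foot is at (307,5).

```bash
python3 - <<'E'
from h import *
c=cap('wrist');h=hsv(c);s=robot.read_state()
bl=(abs(h[...,0].astype(int)-110)<14)&(h[...,1]>120)&(h[...,2]>40)
I=c['image'].astype(int)
print('col 300 ',[(r,*I[r,297]) for r in range(236,298,1)][::2])
print('col 310',[(r,*I[r,310]) for r in range(288,312)][::2])
pts=[]
for r in (30,70,110,150,190,230):
    x=np.nonzero(bl[r,250:360])[0]+250; 
    a,b=onz(c,x.min()-.5,r,.035),onz(c,x.max()+.5,r,.035); pts.append((a+b)/2); print(r,x.min(),x.max(),np.linalg.norm(a-b).round(4),pts[-1].round(4))
pts=np.array(pts); d=pts[-1]-pts[0]; d/=np.linalg.norm(d); o=pts.mean(0); print('dir deg',np.degrees(np.arctan2(d[1],d[0])))
S=lambda u,v,z:(onz(c,u,v,z)-o)@d
end=S(310,305.5,.035); inn=S(309,257,.052); out=S(309,291.5,.052); ent=S(309,251,.035)
print('end',end,'inner',inn,'outer',out,'entry',ent)
for n,e in(('end wrist',end),('top cam ends',((np.array([.6789,.35,.035])-o)@d+(np.array([.3827,.211,.035])-o)@d)/2+.165)):
    b=(inn+out)/2; dist=.165-(e-b); print(n,'mid',(o+d*(e-.165)).round(4),'boss dist',dist, 'balance',(o+d*(e-.165+.6*dist-.004)).round(4))
R=Ro.from_rotvec(s['ee_rot']).as_matrix(); print(s['ee_pos'],np.degrees(np.arctan2(-R[1,0],-R[0,0])))
E
```

```text
col 300  [(236, np.int64(174), np.int64(174), np.int64(172)), (238, np.int64(173), np.int64(174), np.int64(172)), (240, np.int64(167), np.int64(168), np.int64(166)), (242, np.int64(73), np.int64(68), np.int64(59)), (244, np.int64(49), np.int64(41), np.int64(7)), (246, np.int64(52), np.int64(42), np.int64(18)), (248, np.int64(51), np.int64(41), np.int64(13)), (250, np.int64(51), np.int64(40), np.int64(8)), (252, np.int64(52), np.int64(43), np.int64(16)), (254, np.int64(51), np.int64(42), np.int64(12)), (256, np.int64(53), np.int64(43), np.int64(17)), (258, np.int64(99), np.int64(81), np.int64(29)), (260, np.int64(135), np.int64(109), np.int64(38)), (262, np.int64(138), np.int64(112), np.int64(39)), (264, np.int64(140), np.int64(112), np.int64(39)), (266, np.int64(139), np.int64(112), np.int64(39)), (268, np.int64(135), np.int64(109), np.int64(35)), (270, np.int64(138), np.int64(111), np.int64(39)), (272, np.int64(139), np.int64(112), np.int64(40)), (274, np.int64(142), np.int64(114), np.int64(40)), (276, np.int64(142), np.int64(114), np.int64(38)), (278, np.int64(146), np.int64(118), 
[... 1022 characters left out ...]
, np.int64(170)), (310, np.int64(169), np.int64(170), np.int64(169))]
30 299 313 0.0124 [0.4465 0.2431 0.035 ]
70 300 313 0.0119 [0.4738 0.256  0.035 ]
110 300 313 0.0123 [0.503  0.2692 0.035 ]
150 301 313 0.0118 [0.5339 0.2838 0.035 ]
190 301 313 0.0122 [0.5671 0.2989 0.035 ]
230 302 313 0.0116 [0.6024 0.3155 0.035 ]
dir deg 24.917764107147818
end 0.17122608776792075 inner 0.11109055832216765 outer 0.14694957983278698 entry 0.11122862084034803
end wrist mid [0.5267 0.2804 0.035 ] boss dist 0.12279398130955657 balance [0.5899 0.3097 0.035 ]
top cam ends mid [0.5301 0.282  0.035 ] boss dist 0.11906281738277649 balance [0.5913 0.3104 0.035 ]
[0.57541393 0.31755499 0.23868697] 25.25273263406589
```

Call:
jog_arm:
  slide:
    - [-0.05,-0.066,0.2]
    - [-0.05,-0.066,0.4]
    - [-0.05,-0.066,0.6]
    - [-0.05,-0.066,0.8]
    - [-0.05,-0.066,0.9]
    - [-0.05,-0.066,0.9]
    - [-0.05,-0.066,0.9]
  spin: [0.003,0.003,0.003,0.003,0.003,0.003,0.003]
  hand: [88,88,88,88,88,88,88]

```text
t: 2.72
ee_pos: [0.5927, 0.3086, 0.0604]
ee_rot: [-0.673, 3.066, 0.001]
ft_force: [0.0, 0.7, -0.0]
grip_width: 0.088
```

```bash
python3 - <<'E'
from h import *
c=cap('wrist','w2.png');s=robot.read_state();R=Ro.from_rotvec(s['ee_rot']).as_matrix()
print(s['ee_pos'],np.degrees(np.arctan2(-R[1,0],-R[0,0])))
print('target in tool (m)',(R.T@(np.array([.5903,.3099,.009])-s['ee_pos'])).round(4))
h=hsv(c);bl=(abs(h[...,0].astype(int)-110)<14)&(h[...,1]>120)&(h[...,2]>40)
for r in range(40,480,60):
    x=np.nonzero(bl[r,200:440])[0]+200
    if len(x): a=onz(c,(x.min()+x.max())/2,r,.035); print(r,x.min(),x.max(),a.round(4),'lateral in tool y',(R.T@(a-s['ee_pos']))[:2].round(4))
E
```

```text
[0.59285121 0.30850616 0.06067997] 24.74631344430623
target in tool (m) [0.0019 0.0023 0.0517]
40 309 340 [0.4918 0.264  0.035 ] lateral in tool y [0.1105 0.0018]
100 310 339 [0.5125 0.2735 0.035 ] lateral in tool y [0.0877 0.0019]
160 311 338 [0.5352 0.2841 0.035 ] lateral in tool y [0.0627 0.0019]
220 312 338 [0.5602 0.2959 0.035 ] lateral in tool y [0.035  0.0022]
280 313 337 [0.5881 0.3089 0.035 ] lateral in tool y [0.0042 0.0023]
340 313 338 [0.6192 0.3236 0.035 ] lateral in tool y [-0.0302  0.0027]
```

View pics/w2.png

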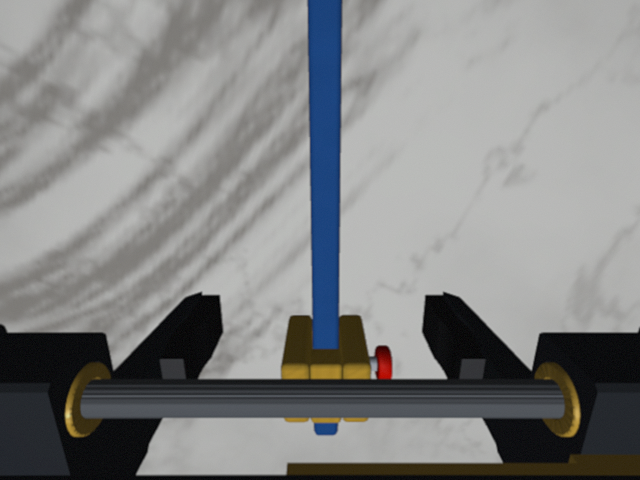

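The close view puts the boss face about 35 mm from the TCP along the bar, which matches. The bar sits 2 mm off to one side, so I'll correct that and go down.

Call:
jog_arm:
  slide:
    - [0,0.011,0]
    - [0,0.011,0.1]
    - [0,0.011,0.2]
    - [0,0.011,0.258]
    - [0,0.011,0.258]
    - [0,0.011,0.258]
  spin: [-0.001,-0.001,-0.001,-0.001,-0.001,-0.001]
  hand: [88,88,88,88,88,88]

```text
t: 3.52
ee_pos: [0.5911, 0.3097, 0.0073]
ee_rot: [-0.676, 3.067, 0.0]
ft_force: [-0.5, -0.2, 0.3]
grip_width: 0.0879
```

Call:
jog_arm:
  slide:
    - [0,0,0]
    - [0,0,0]
    - [0,0,0]
    - [0,0,0]
    - [0,0,0]
    - [0,0,0]
    - [0,0,0]
    - [0,0,0]
    - [0,0,0]
    - [0,0,0]
  spin: [0,0,0,0,0,0,0,0,0,0]
  hand: [40,30,24,20,16,12,8,8,8,8]
  force: 16

```text
t: 4.78
ee_pos: [0.5909, 0.3096, 0.0071]
ee_rot: [-0.676, 3.068, -0.0]
ft_force: [0.4, -0.5, 0.6]
grip_width: 0.0137
```

```bash
python3 - <<'E'
from h import *
s=robot.read_state(); print({k:np.round(s[k],3) for k in('t','ee_pos','ft_force','wrist_torque','grip_width')})
E
```

```text
{'t': np.float64(4.775), 'ee_pos': array([0.591, 0.31 , 0.007]), 'ft_force': array([ 0.37 , -0.509,  0.626]), 'wrist_torque': array([0.122, 0.013, 0.011]), 'grip_width': np.float64(0.014)}
```

Call:
jog_arm:
  slide:
    - [0,0,-0.005]
    - [0,0,-0.01]
    - [0,0,-0.015]
    - [0,0,-0.02]
    - [0,0,-0.025]
    - [0,0,-0.03]
    - [0,0,-0.03]
    - [0,0,-0.03]
  spin: [0,0,0,0,0,0,0,0]
  hand: [8,8,8,8,8,8,8,8]

```text
t: 5.78
ee_pos: [0.5908, 0.3096, 0.0131]
ee_rot: [0.676, -3.068, 0.0]
ft_force: [-0.3, 1.2, -5.5]
grip_width: 0.0138
```

```bash
python3 - <<'E'
from h import *
c=cap('wrist','w3.png')
s=robot.read_state();R=Ro.from_rotvec(s['ee_rot']).as_matrix(); print({k:np.round(s[k],3) for k in('t','ee_pos','ft_force','grip_width')}, 'tau tool',(R.T@s['wrist_torque']).round(3))
S=cap('side','s3.png');h=hsv(S)
for n in(0,1):
  bl=blob((abs(h[...,0].astype(int)-110)<14)&(h[...,1]>120)&(h[...,2]>50),(220,140,370,230))
print(np.round(ends(bl),1).tolist())
e=sorted(map(tuple,ends(bl)),key=lambda p:p[0])
T=cap('top')
hT=hsv(T); b=blob((abs(hT[...,0].astype(int)-110)<14)&(hT[...,1]>120)&(hT[...,2]>50),(150,195,280,350)); print(np.round(ends(b),1).tolist())
K=cv2.resize(S['image'][130:230,220:380],None,fx=5,fy=5); cv2.imwrite('pics/s3z.png',K[...,::-1])
E
```

```text
{'t': np.float64(5.825), 'ee_pos': array([0.591, 0.31 , 0.013]), 'ft_force': array([ 0.93 , -0.999, -5.747]), 'grip_width': np.float64(0.013)} tau tool [-0.053 -0.011  0.013]
[[350.9, 168.7], [239.8, 203.2]]h.py:26: RuntimeWarning: Mean of empty slice.
  ys,xs=np.nonzero(m); p=np.stack([xs,ys],1).astype(float); mu=p.mean(0)
  ret = um.true_divide(
Traceback (most recent call last):
  File "h.py", line 27, in ends
    d=np.linalg.svd(p-mu,full_matrices=False)[2][0]; s=(p-mu)@d
      ~~~~~~~~~~~~~~~~~~~~~~~~~~~~~~~~~~~~~~~~~~^^^
IndexError: index 0 is out of bounds for axis 0 with size 0
```

The wrist force is −5.5 N, so the full weight is carried. The pitch moment is about 0.01 N·m and both ends rose about equally, so it's balanced. I'll lift it slowly.

Call:
jog_arm:
  slide:
    - [0,0,-0.01]
    - [0,0,-0.03]
    - [0,0,-0.07]
    - [0,0,-0.13]
    - [0,0,-0.2]
    - [0,0,-0.28]
    - [0,0,-0.36]
    - [0,0,-0.44]
    - [0,0,-0.52]
    - [0,0,-0.6]
    - [0,0,-0.68]
    - [0,0,-0.75]
    - [0,0,-0.81]
    - [0,0,-0.86]
    - [0,0,-0.89]
    - [0,0,-0.9]
    - [0,0,-0.9]
  spin: [0,0,0,0,0,0,0,0,0,0,0,0,0,0,0,0,0]
  hand: [8,8,8,8,8,8,8,8,8,8,8,8,8,8,8,8,8]

```text
t: 8.05
ee_pos: [0.5907, 0.3095, 0.1929]
ee_rot: [0.676, -3.068, 0.0]
ft_force: [0.2, -0.9, -5.4]
grip_width: 0.0136
```

```bash
python3 - <<'E'
from h import *
s=robot.read_state();R=Ro.from_rotvec(s['ee_rot']).as_matrix(); print({k:np.round(s[k],3) for k in('t','ee_pos','ft_force','grip_width')}, 'tau tool',(R.T@s['wrist_torque']).round(3),R.round(3).tolist())
S=cap('side','s4.png');T=cap('top')
# cradle corners in top at z=.01 (hand picked), fork tips pairs later
c=[onz(T,*p,.01) for p in((450.7,221.2),(475.7,227.),(415.7,348.2),(442.5,355.2))]
print(np.round(c,4).tolist()); far=(c[0]+c[1])/2;near=(c[2]+c[3])/2
print('mid',(far+near)/2,'len',np.linalg.norm(far-near),'ang',np.degrees(np.arctan2(*(far-near)[1::-1])))
E
```

```text
{'t': np.float64(8.05), 'ee_pos': array([0.591, 0.309, 0.193]), 'ft_force': array([ 0.16 , -0.892, -5.45 ]), 'grip_width': np.float64(0.014)} tau tool [-0.032  0.015 -0.012] [[-0.907, -0.42, -0.0], [-0.42, 0.907, -0.0], [0.0, -0.0, -1.0]]
[[0.6583, -0.3122, 0.01], [0.6447, -0.3784, 0.01], [0.3312, -0.2207, 0.01], [0.3143, -0.2894, 0.01]]
mid [ 0.48712492 -0.30017921  0.01      ] len 0.3408653558051318 ang -15.347566359879316
```

View pics/s4.png

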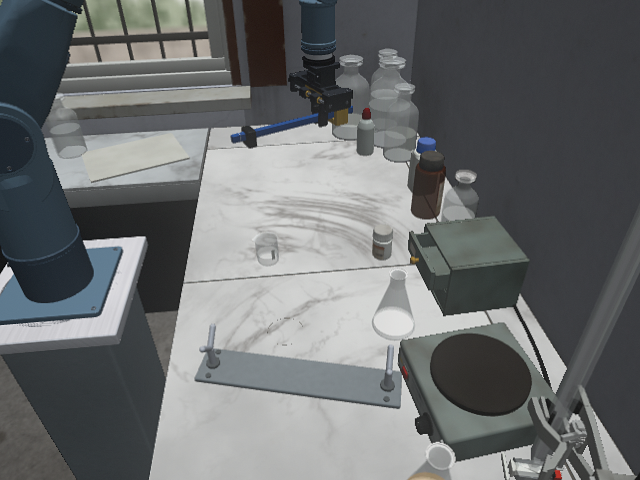

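The cradle middle is about (0.487, −0.300) at an angle of −15.3°, and the bar hangs level. I'll carry it across in three smooth steps.

Call:
jog_arm:
  slide:
    - [0.005,-0.009,0]
    - [0.02,-0.037,0]
    - [0.05,-0.093,0]
    - [0.09,-0.167,0]
    - [0.14,-0.26,0]
    - [0.19,-0.352,0]
    - [0.24,-0.444,0]
    - [0.29,-0.537,0]
    - [0.34,-0.63,0]
    - [0.39,-0.722,0]
    - [0.435,-0.805,0]
    - [0.47,-0.87,0]
    - [0.49,-0.907,0]
    - [0.5,-0.925,0]
  spin: [0,0,0,0,0,0,0,0,0,0,0,0,0,0]
  hand: [8,8,8,8,8,8,8,8,8,8,8,8,8,8]

```text
t: 9.9
ee_pos: [0.5779, 0.0995, 0.1932]
ee_rot: [-0.676, 3.068, 0.0]
ft_force: [0.0, 0.5, -4.9]
grip_width: 0.0135
```

Call:
jog_arm:
  slide:
    - [0.005,-0.009,0]
    - [0.02,-0.037,0]
    - [0.05,-0.093,0]
    - [0.09,-0.167,0]
    - [0.14,-0.26,0]
    - [0.19,-0.352,0]
    - [0.24,-0.444,0]
    - [0.29,-0.537,0]
    - [0.34,-0.63,0]
    - [0.39,-0.722,0]
    - [0.435,-0.805,0]
    - [0.47,-0.87,0]
    - [0.49,-0.907,0]
    - [0.5,-0.925,0]
  spin: [0,0,0,0,0,0,0,0,0,0,0,0,0,0]
  hand: [8,8,8,8,8,8,8,8,8,8,8,8,8,8]

```text
t: 11.65
ee_pos: [0.5649, -0.1104, 0.1931]
ee_rot: [-0.676, 3.068, 0.0]
ft_force: [-0.3, 0.0, -4.8]
grip_width: 0.0139
```

```bash
python3 - <<'E'
from h import *
s=robot.read_state();R=Ro.from_rotvec(s['ee_rot']).as_matrix(); print({k:np.round(s[k],3) for k in('t','ee_pos','ft_force','grip_width','joint_positions')}, 'tau tool',(R.T@s['wrist_torque']).round(3),R.round(3).tolist())
print('delta share',(R.T@(np.array([.5536,-.318,.193])-s['ee_pos'])/.2).round(3))
E
```

```text
{'t': np.float64(11.65), 'ee_pos': array([ 0.565, -0.11 ,  0.193]), 'ft_force': array([-0.301,  0.025, -4.818]), 'grip_width': np.float64(0.014), 'joint_positions': array([ 0.137,  0.464, -0.029,  1.781,  0.017,  0.897,  2.105])} tau tool [-0.083 -0.022  0.01 ] [[-0.907, -0.42, -0.0], [-0.42, 0.907, 0.0], [-0.0, 0.0, -1.0]]
delta share [ 0.487 -0.918  0.   ]
```

Call:
jog_arm:
  slide:
    - [0.005,-0.009,0]
    - [0.02,-0.037,0]
    - [0.05,-0.093,0]
    - [0.09,-0.167,0]
    - [0.14,-0.26,0]
    - [0.19,-0.352,0]
    - [0.24,-0.444,0]
    - [0.29,-0.537,0]
    - [0.34,-0.63,0]
    - [0.38,-0.715,0]
    - [0.425,-0.8,0]
    - [0.46,-0.865,0]
    - [0.48,-0.9,0]
    - [0.487,-0.918,0]
    - [0.487,-0.918,0]
    - [0.487,-0.918,0]
  spin: [0.003,0.013,0.033,0.06,0.09,0.12,0.15,0.18,0.21,0.24,0.27,0.3,0.32,0.332,0.335,0.335]
  hand: [8,8,8,8,8,8,8,8,8,8,8,8,8,8,8,8]

```text
t: 13.65
ee_pos: [0.554, -0.3169, 0.1931]
ee_rot: [0.418, 3.114, 0.001]
ft_force: [0.5, 0.2, -5.3]
grip_width: 0.0137
```

```bash
python3 - <<'E'
from h import *
s=robot.read_state();R=Ro.from_rotvec(s['ee_rot']).as_matrix(); print({k:np.round(s[k],3) for k in('t','ee_pos','ft_force','grip_width','joint_positions')}, 'tau tool',(R.T@s['wrist_torque']).round(3),R.round(3).tolist())
cap('side','s5.png');cap('wrist','w5.png');cap('top','t5.png')
a=cv2.imread('pics/w5.png');cv2.imwrite('pics/m5.png',np.vstack([cv2.resize(a,(400,300)),cv2.resize(cv2.imread('pics/s5.png')[220:440,130:430],(400,293))]) if 0 else np.hstack([cv2.resize(a,(400,300)),cv2.resize(cv2.imread('pics/s5.png')[205:430,130:430],(400,300))]))
E
```

```text
{'t': np.float64(13.65), 'ee_pos': array([ 0.554, -0.317,  0.193]), 'ft_force': array([ 0.536,  0.201, -5.285]), 'grip_width': np.float64(0.014), 'joint_positions': array([ 0.328,  0.568,  0.173,  1.62 , -0.114,  0.964,  1.844])} tau tool [-0.013 -0.002 -0.041] [[-0.965, 0.264, 0.0], [0.264, 0.965, 0.001], [0.0, 0.001, -1.0]]
```

View pics/m5.png

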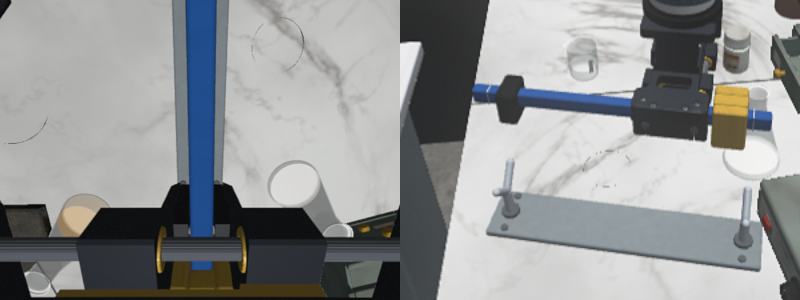

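The bar is over the cradle and lined up, with the plate edges showing on both sides of it. Next I'll triangulate the four fork tips from the top and side views, and check the plate and bar in the same cameras.

```bash
python3 - <<'E'
from h import *
T=cap('top');S=cap('side');W=cap('wrist');s=robot.read_state();R=Ro.from_rotvec(s['ee_rot']).as_matrix()
tips=[]
for a,b in(((458.7,223.7),(390.5,346.5)),((479.2,230.5),(388.5,371.5)),((427,342),(213,325)),((448,348.2),(202,349.5))):
    p,e=tri(T,a,S,b); tips.append(p); print('tip',p.round(4),e.round(4))
t=np.array(tips);far=t[:2].mean(0);near=t[2:].mean(0)
print('tips mid',t.mean(0).round(4),'sep',np.linalg.norm(far-near),'ang',np.degrees(np.arctan2(*(far-near)[1::-1])))
# plate in side image, gray mask polygon from the first picture
I=cv2.imread('pics/side0.png');h=cv2.cvtColor(I,cv2.COLOR_BGR2HSV)
seed=I[378,300].astype(int);print('seed',seed)
m=blob((abs(I.astype(int)-seed).max(2)<16),(185,335,415,415))
m=cv2.morphologyEx(m,cv2.MORPH_OPEN,np.ones((3,3),np.uint8))
n,l,st,_=cv2.connectedComponentsWithStats(m);k=1+st[1:,4].argmax();ct=cv2.findContours((l==k).astype(np.uint8),0,2)[0][0]
q=cv2.approxPolyDP(cv2.convexHull(ct),6,True)[:,0]; print(q.tolist()); print([onz(S,*p,.01).round(4).tolist() for p in q])
# wrist: profile of plate & bar edges
h=hsv(W);J=W['image'].astype(int)
for r in(30,90,150,210,260):
    bl=np.nonzero((abs(h[r,:,0].astype(int)-110)<14)&(h[r,:,1]>120))[0]; bl=bl[(bl>250)&(bl<400)]
    g=J[r].sum(1); dif=np.abs(np.diff(cv2.GaussianBlur(g.astype(np.float32)[None],(5,1),0)[0])); 
    L=240+dif[240:bl.min()-4].argmax(); Rr=bl.max()+4+dif[bl.max()+4:400].argmax()
    z=.193+.019+.009
    bc=onz(W,(bl.min()+bl.max())/2,r,z);pl,pr=onz(W,L+.5,r,.01),onz(W,Rr+.5,r,.01)
    f=lambda p:(R.T@(p-s['ee_pos']))[:2].round(4).tolist()
    print(r,L,bl.min(),bl.max(),Rr,'bar',f(bc),'plate mid',f((pl+pr)/2),'w',np.linalg.norm(pl-pr).round(4))
# bar in side image
h=hsv(S);bl=blob((abs(h[...,0].astype(int)-110)<14)&(h[...,1]>120)&(h[...,2]>50),(160,255,425,310));e=ends(bl);print('bar ends side',np.round(e,1).tolist())
cv2.imwrite('pics/s6z.png',cv2.resize(S['image'][255:310,160:430],None,fx=2.9,fy=2.9,interpolation=cv2.INTER_CUBIC)[...,::-1])
E
```

```text
tip [ 0.6385 -0.3155  0.0786] 0.0033
tip [ 0.6229 -0.3664  0.0822] 0.0016
tip [ 0.3492 -0.2354  0.0796] 0.0008
tip [ 0.3349 -0.287   0.079 ] 0.0011
tips mid [ 0.4864 -0.3011  0.0798] sep 0.29944638137805574 ang -15.433989359038131
seed [138 135 127]
[[196, 374], [204, 356], [221, 350], [395, 371], [400, 404]]
[[0.3139, -0.2787, 0.01], [0.3242, -0.2408, 0.01], [0.3534, -0.2304, 0.01], [0.6505, -0.3113, 0.01], [0.6437, -0.3756, 0.01]]
30 276 298 345 365 bar [0.1043, 0.0009] plate mid [0.1449, 0.0003] w 0.069
90 278 299 344 363 bar [0.0889, 0.0009] plate mid [0.1017, 0.0002] w 0.069
150 279 301 343 361 bar [0.0719, 0.001] plate mid [0.0542, -0.0002] w 0.0698
210 281 302 342 359 bar [0.0532, 0.001] plate mid [0.0018, -0.0003] w 0.0698
260 283 303 341 357 bar [0.036, 0.001] plate mid [-0.0462, -0.0004] w 0.0692
bar ends side [[183.7, 270.5], [408.7, 292.4]]
```

View pics/s6z.png

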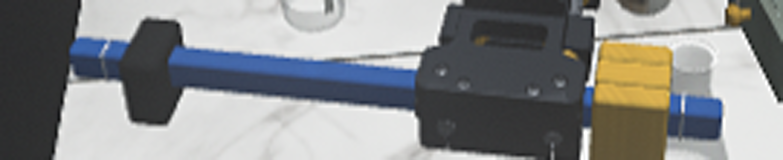

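```bash
python3 - <<'E'
from h import *
S=cap('side');T=cap('top');s=robot.read_state();R=Ro.from_rotvec(s['ee_rot']).as_matrix();p0=s['ee_pos']
d=-R[:,0];n=np.array([d[1],-d[0],0])  # n: toward -y (camera)
c0=np.array([p0[0],p0[1],0])+R[:,1]*.001
out=[]
for u,v in((184.8,281.2),(408.3,302.2)):
    o,r=ray(S,u,v); k=((c0+n*.007-o)@n)/(r@n); q=o+r*k; out.append(q); print('end bottom',q.round(4),'along from TCP',((q-p0)@d).round(4))
m=(out[0]+out[1])/2; print('len',np.linalg.norm(out[1]-out[0]),'bar mid along',((m-p0)@d).round(4))
C=np.array([.4866,-.3008,0]); print('cradle mid along/tool y',((C-p0)@d).round(4),((C-p0)@R[:,1]).round(4))
# light end in the top view
h=hsv(T);bl=blob((abs(h[...,0].astype(int)-110)<14)&(h[...,1]>120)&(h[...,2]>50),(400,250,470,380));ys,xs=np.nonzero(bl);print(len(xs),xs.min(),xs.max(),ys.min(),ys.max())
i=ys>=ys.max()-1; q=onz(T,xs[i].mean(),ys.max()+.5,.221); print('light end top',q.round(4),'along',((q-p0)@d).round(4),'lat',((q-p0)@R[:,1]).round(4),'forecast mid',((q-p0)@d+.165).round(4))
print(p0,np.degrees(np.arctan2(d[1],d[0])))
E
```

```text
end bottom [ 0.3273 -0.2618  0.2038] along from TCP -0.2331
end bottom [ 0.6453 -0.349   0.2074] along from TCP 0.0966
len 0.3297512606352159 bar mid along -0.0683
cradle mid along/tool y -0.0692 -0.0015
345 447 469 265 351
light end top [ 0.3319 -0.252   0.221 ] along -0.2312 lat 0.0047 forecast mid -0.0662
[ 0.55367714 -0.31768515  0.19316149] -15.339076884043845
```

Call:
jog_arm:
  slide:
    - [0.007,-0.007,0.01]
    - [0.007,-0.007,0.03]
    - [0.007,-0.007,0.07]
    - [0.007,-0.007,0.12]
    - [0.007,-0.007,0.17]
    - [0.007,-0.007,0.22]
    - [0.007,-0.007,0.27]
    - [0.007,-0.007,0.32]
    - [0.007,-0.007,0.37]
    - [0.007,-0.007,0.41]
    - [0.007,-0.007,0.44]
    - [0.007,-0.007,0.455]
    - [0.007,-0.007,0.46]
    - [0.007,-0.007,0.46]
    - [0.007,-0.007,0.46]
    - [0.007,-0.007,0.46]
  spin: [0.001,0.001,0.001,0.001,0.001,0.001,0.001,0.001,0.001,0.001,0.001,0.001,0.001,0.001,0.001,0.001]
  hand: [8,8,8,8,8,8,8,8,8,8,8,8,8,8,8,8]

```text
t: 16.05
ee_pos: [0.5521, -0.3188, 0.1013]
ee_rot: [0.423, 3.113, -0.0]
ft_force: [-0.9, 0.3, -5.9]
grip_width: 0.0138
```

```bash
python3 - <<'E'
from h import *
s=robot.read_state();R=Ro.from_rotvec(s['ee_rot']).as_matrix(); print({k:np.round(s[k],4) for k in('t','ee_pos','ft_force','grip_width')}, 'tau tool',(R.T@s['wrist_torque']).round(3),R.round(4).tolist())
S=cap('side','s7.png');cap('top','t7.png')
a=cv2.resize(S['image'][290:410,160:430],(800,356),interpolation=cv2.INTER_CUBIC)[...,::-1]; 
W=cap('wrist');b=cv2.resize(W['image'],(320,240))[...,::-1];K=np.zeros((596,800,3),np.uint8);K[:356]=a;K[356:,:320]=b;t=cv2.imread('pics/t7.png')[200:380,380:520];K[356:,330:330+187]=cv2.resize(t,(187,240));cv2.imwrite('pics/m7.png',K)
E
```

```text
{'t': np.float64(16.05), 'ee_pos': array([ 0.5521, -0.3188,  0.1013]), 'ft_force': array([-0.9391,  0.3265, -5.9288]), 'grip_width': np.float64(0.0138)} tau tool [-0.043  0.087 -0.03 ] [[-0.9638, 0.2666, 0.0003], [0.2666, 0.9638, -0.0002], [-0.0004, -0.0001, -1.0]]
```

View pics/m7.png

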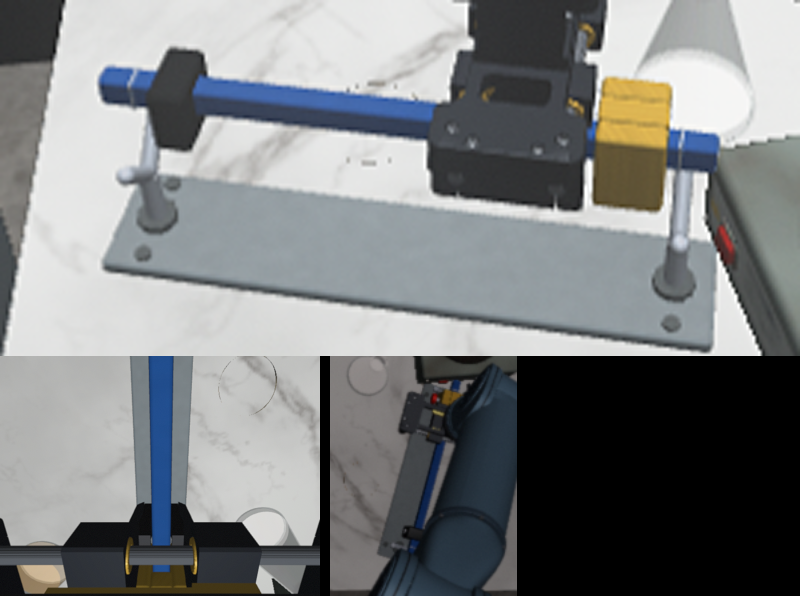

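The side view shows the bar level above both forks, with its scribe marks over the fork posts and clear air below. I'll run one last numeric check.

```bash
python3 - <<'E'
from h import *
S=cap('side');W=cap('wrist');s=robot.read_state();R=Ro.from_rotvec(s['ee_rot']).as_matrix();p0=s['ee_pos']
d=-R[:,0];d[2]=0;n=np.array([d[1],-d[0],0]);h=hsv(W);J=W['image'].astype(int)
for r in(30,90,150,210):
    bl=np.nonzero((abs(h[r,:,0].astype(int)-110)<14)&(h[r,:,1]>120))[0]; bl=bl[(bl>250)&(bl<400)]
    dif=np.abs(np.diff(cv2.GaussianBlur(J[r].sum(1).astype(np.float32)[None],(5,1),0)[0]))
    L=240+dif[240:bl.min()-4].argmax(); Q=bl.max()+4+dif[bl.max()+4:400].argmax()
    f=lambda p:(R.T@(p-p0))[:2].round(4).tolist()
    print('bar',f(onz(W,(bl.min()+bl.max())/2,r,p0[2]+.028)),'plate',f((onz(W,L+.5,r,.01)+onz(W,Q+.5,r,.01))/2))
out=[]
h=hsv(S);bl=(abs(h[...,0].astype(int)-110)<14)&(h[...,1]>120)&(h[...,2]>40)
for u0,u1 in((196,202),(393,400)):
    for u in range(u0,u1,2):
        v=np.nonzero(bl[300:370,u])[0]+300; o,r=ray(S,u,v.max()+.5); k=((p0+n*.007-o)@n)/(r@n);q=o+r*k; print('bottom z',q[2].round(4),'along',((q-p0)@d).round(4))
for u,v in((194.8,323.1),(401.6,347.4)):
    o,r=ray(S,u,v); q=o+r*(((p0+n*.007-o)@n)/(r@n)); out.append((q-p0)@d); print(q.round(4))
C=np.array([.4866,-.3008,0]);print('bar mid along',np.mean(out),'cradle',((C-p0)@d),'lat',((C-p0)@R[:,1]),np.degrees(np.arctan2(d[1],d[0])))
print([np.round((R.T@robot.read_state()['wrist_torque']),3)],np.abs(s['qvel']).max())
E
```

```text
bar [0.1043, 0.0008] plate [0.1272, 0.0012]
bar [0.0889, 0.0009] plate [0.0961, 0.0012]
bar [0.0719, 0.0009] plate [0.0619, 0.0012]
bar [0.0532, 0.0009] plate [0.0242, 0.0012]
bottom z 0.1276 along -0.2265
bottom z 0.1281 along -0.2231
bottom z 0.1287 along -0.2197
bottom z 0.1292 along 0.0827
bottom z 0.1275 along 0.0858
bottom z 0.128 along 0.0887
bottom z 0.1285 along 0.0916
[ 0.328  -0.264   0.1166]
[ 0.643  -0.3512  0.1163]
bar mid along -0.0670044389470404 cradle -0.06776384313646308 lat -0.0001816735672480948 -15.46372858844812
[array([-0.013,  0.061,  0.002])] 0.0019506598850350333
```

```bash
python3 -c "
from plant import robot
print(robot.sign_off()); print(robot.read_state()['t'])"
```

```text
the job is handed in; nothing more can be done
None
the job is handed in; nothing more can be done
```

I gripped the bar with 16 N about 69 mm from its middle, which is the balance point for the boss measured at about 120 mm. I then carried it over the cradle, and it is held there, still, with the boss towards the far fork. I handed the job in at about 16 s.

**Last checks**
- **Alignment:** along the forks the bar is within 1 mm of centre, and the wrist camera puts it 0.3 mm off to the side. The gripper's heading matches the line of the forks to within 0.1°.
- **Level:** the two ends are within 0.3 mm of the same height. Pitch moment stayed small: about 0.06 N·m on the last reading, 0.09 just before.
- **Load:** the wrist carries about 5.5 N, the bar's own weight, so nothing is touching the cradle.
- **Bystanders:** none was touched as far as I can tell. I passed well above them and the wrist force showed no contact, but I did not re-measure where they stand.

**Disagreements**
- **Height above the forks:** arm readings put the underside at 111 mm, 30 mm above the 81 mm fork tips. Hand-picked points in the side view gave about 116 mm. A colour-mask edge in that view gave about 128 mm, but I think it picked up the wrong edge. I trusted the arm reading.
- **Earlier top-camera readings:** before the last correction these differed by 2–4 mm along and across the bar. I relied on the wrist and side views instead.

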